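# Fit the filters of the bench fume extractor

## Robot

A 6-joint arm with a two-finger parallel gripper is mounted at the origin on the work surface. World frame = base frame: x ahead of the robot, y to its left, z up, the work surface at z = 0. Lengths are in m, angles in rad, forces in N, time in s.
With the tool pointing down it reaches from about 0.35 to 0.975 m from the base axis. Payload 4.9 kg.
Tool frame: the origin (TCP) lies at the very end of the fingers, on their centre line; the grasp point (between the pads) lies 19 mm behind it; z points along the fingers, y is the line along which they close (so a half turn about z gives the same grasp; the last joint's range is limited). The gripper opens to 85 mm and grips with 20 to 120 N. Pads are 22 mm wide; open, the fingers measure 114 mm over their backs; the gripper's body (76 mm by 85 mm) begins 54 mm behind the grasp point. The pads swing forward as they close: fully open they stand 13 mm farther back than shut.
Start: joints at [-1.415, 0.053, 1.613, -0, 1.476, -0.119], TCP at [0.17, -0.602, 0.231] pointing down, gripper open.
Joint ranges: [-3.01, 3.01], [-1.01, 2.22], [0.06, 2.58], [-1.02, 4.17], [0.09, 2.62], [-3.14, 3.14]. Speed limits (rad/s): [2.57, 2.57, 3.14, 3.14, 3.14, 3.14].

## Interface

Orientations are given as a rotation vector (axis times angle).
In Python, from station import ctrl gives the robot as it stands. The module is installed in compiled form; this text tells all that it offers.
- The arm moves only by the tool jog_arm, never from a script. Its argument "steps" is a list of rows, each an object with "delta_rot": the turn, a rotation vector about the tool's x, y, z in degrees, a list of three; "linear": the shift along the tool's x, y, z in m, a list of three; "grip": the finger opening in m, from 0 to 0.0854. In form: [{"delta_rot": [rx, ry, rz], "linear": [x, y, z], "grip": grip}, ...]. A call has 1 to 10 rows; each row shifts and turns the commanded pose from where the row before left it, along the tool's axes as they then stand; what a row does not reach is not made up. A row lasts 1/10 s, in which the tool goes at most 50 mm and 8.59 degrees, less where a joint would pass 70% of its speed; a pose out of reach is approached as far as the arm can. A call with a gripper value outside its range is refused whole. The fingers move at their own pace and stop on an object; "newtons" is the grip in N (left out, the last holds). Time passes only in rows, so rows that do not move let the fingers close. It gives the time, the measured TCP pose, the force, the opening and the grip force at its end, in the units of the state.
- ctrl.get_obs(): the state, without advancing time (a new reading comes with each control period).
- ctrl.get_image(name): name is "side" or "top"; returns (picture, depth): 420x560x3 uint8, red, green, blue; 420x560 float32, m along the optical axis (not along the pixel's ray), 0 where there is no reading.
- ctrl.camera_info(name): a dict with "camera_matrix" (3x3 intrinsics, pixels), "R" (3x3) and "t" (3): a world point X has camera coordinates R X + t. Camera axes: x right, y down, z forward; pixel columns grow to the right and rows downward; lengths in m; the calibration is good to about 2 mm. A picture is of the moment at which its call begins. camera_info takes no time and is no camera call.
- ctrl.finish_job(): hands the job in; it is judged then, once.
The state is a dict: "t": time; "q": joint angles; "dq": joint speeds; "effort": joint torques, N m; "tool_pos": TCP position; "tool_rot": TCP orientation; "contact_force": force on the tool from outside, world axes, zero at the start; "wrist_torque": the same for the moment, N m; "opening": finger opening in m; "grip_force": force on a finger pad.
Only numpy, scipy, OpenCV 4.12 (cv2) and the standard library are available. Lean on these libraries where they do the work, as an engineer would, in place of code of your own. Each camera call takes 0.05 s, during which the arm holds its last target. There are 200 camera calls.

## Task

Fit the fume extractor's filters. Put each filter cone that is there upright into the cup of its own colour, in the order red, yellow, blue and one at a time: set it fully home, then rock it in the cup (lean it about ten degrees without taking it out, to see that it does not bind) and let it sit fully home again before you bring the next. Also put the carbon canister into the bayonet port, lugs through the slots, down to the floor, and turn it clockwise to the stop; leave everything upright and let go, and do not disturb the glue bottle, the carton or the tape.

Things in the scene. Friction and masses are not known exactly. Their poses are not given: they have to be found in the camera images.
- cone_red_mid (a point): Red filter cone, loose, absent in some starts; stands on its narrow end. White cone 45 mm high, 44 mm across its flat bottom, 68 mm across its red top, heavy steel foot; on it a round red knob, 28 mm across, 35 mm high (80 mm in all). About 160 g. Point: on the axis, half-way up (40 mm above the bottom); z up along the axis to the knob.
- cup_red: Conical metal cup with red band at the rim and red foot, fixed on the deck: 50 mm high, 80 mm across the rim, 4 mm wall. Matches the cone with about 2 mm play all round; a cone that is home stands on the inner floor, its top level with the rim. Origin: centre of the underside, on the deck top; inner floor 5 mm above it; z up.
- cone_yellow_mid (a point): Yellow filter cone, loose, absent in some starts; stands on its narrow end. White cone 45 mm high, 44 mm across its flat bottom, 68 mm across its yellow top, heavy steel foot; on it a round yellow knob, 28 mm across, 35 mm high (80 mm in all). About 160 g. Point: on the axis, half-way up (40 mm above the bottom); z up along the axis to the knob.
- cup_yellow: Conical metal cup with yellow band at the rim and yellow foot, fixed on the deck: 50 mm high, 80 mm across the rim, 4 mm wall. Matches the cone with about 2 mm play all round; a cone that is home stands on the inner floor, its top level with the rim. Origin: centre of the underside, on the deck top; inner floor 5 mm above it; z up.
- cone_blue_mid (a point): Blue filter cone, loose, absent in some starts; stands on its narrow end. White cone 45 mm high, 44 mm across its flat bottom, 68 mm across its blue top, heavy steel foot; on it a round blue knob, 28 mm across, 35 mm high (80 mm in all). About 160 g. Point: on the axis, half-way up (40 mm above the bottom); z up along the axis to the knob.
- cup_blue: Conical metal cup with blue band at the rim and blue foot, fixed on the deck: 50 mm high, 80 mm across the rim, 4 mm wall. Matches the cone with about 2 mm play all round; a cone that is home stands on the inner floor, its top level with the rim. Origin: centre of the underside, on the deck top; inner floor 5 mm above it; z up.
- canister_mid (a point): Carbon canister, loose, upright: grey cylinder 58 mm across, 70 mm high, orange band; on top a black grip bar 50 long (x), 22 wide, 30 mm high (100 mm in all), orange stripe. At its foot two lugs point to +x and -x, 73 mm over their ends, 9 mm wide, 6 mm high. About 300 g. Point: on the axis, 50 mm above the bottom; z up, x along bar and lugs. Half a turn makes no difference.
- port: Bayonet port fixed on the deck, mouth up: 86 mm across, 20 mm high. Its bright top ring has a 63 mm bore and two opposite slots for the lugs. Origin: centre of the underside, on the deck top; z up; floor 5 mm above it. x axis (two orange marks on the ring) = where the lugs lie when locked against the stops. Yaw varies.
- port_slot (a point): Middle of one of the port's two slots (the other is opposite), 37 mm out from the port's axis, at ring height; slots 15 mm wide, 60 degrees counter-clockwise (from above) of the port's x axis. Through them the canister goes down onto the port's floor under its own weight; then it turns 60 degrees clockwise under the ring (2 mm play), to solid stops. No spring.
- deck: The fume extractor, fixed: black deck 120 x 470 x 20 mm (x by y by z) on which the three cups and the port stand in a row along its y axis, 118 mm apart, in varying order; a blue blower housing 110 x 400 mm, 55 mm high, adjoins its far side. Origin: centre of the deck's underside.
- glue: Bystander: white glue bottle with red cap, 56 mm across, 130 mm high, at the right. Origin under its centre.
- carton: Bystander: cardboard box 90 x 70 x 60 mm, at the right. Origin under its centre.
- tape: Bystander: roll of yellow tape lying flat, 100 mm across, 22 mm high, at the left. Origin under its centre.

How it is judged:
On the way, in this order (a step that is already met when the one before it is completed fails the run):
1. the red cone stands fully home in the red cup (horizontal distance between cone_red_mid and cup_red below 0.006 m and z of cone_red_mid in the frame of cup_red between 0.038 and 0.049 m and angle between cone_red_mid's own z axis and vertical below 0.06 rad), for 0.2 s.
2. the red cone is rocked in its cup: it leans more than 5 degrees while still in the cup (angle between cone_red_mid's own z axis and vertical between 0.09 and 0.7 rad and horizontal distance between cone_red_mid and cup_red below 0.035 m and z of cone_red_mid in the frame of cup_red below 0.075 m), for 0.1 s.
3. the yellow cone stands fully home in the yellow cup (with the cone before it back home) (all of step 1 and horizontal distance between cone_yellow_mid and cup_yellow below 0.006 m and z of cone_yellow_mid in the frame of cup_yellow between 0.038 and 0.049 m and angle between cone_yellow_mid's own z axis and vertical below 0.06 rad), for 0.2 s.
4. the yellow cone is rocked in its cup: it leans more than 5 degrees while still in the cup (angle between cone_yellow_mid's own z axis and vertical between 0.09 and 0.7 rad and horizontal distance between cone_yellow_mid and cup_yellow below 0.035 m and z of cone_yellow_mid in the frame of cup_yellow below 0.075 m), for 0.1 s.
5. the blue cone stands fully home in the blue cup (with the cone before it back home) (all of step 3 and horizontal distance between cone_blue_mid and cup_blue below 0.006 m and z of cone_blue_mid in the frame of cup_blue between 0.038 and 0.049 m and angle between cone_blue_mid's own z axis and vertical below 0.06 rad), for 0.2 s.
6. the blue cone is rocked in its cup: it leans more than 5 degrees while still in the cup (angle between cone_blue_mid's own z axis and vertical between 0.09 and 0.7 rad and horizontal distance between cone_blue_mid and cup_blue below 0.035 m and z of cone_blue_mid in the frame of cup_blue below 0.075 m), for 0.1 s.
At the end, for the whole second after the job is handed in: present cones home in cups of their colour (within 6 mm of the axis, at most 4 mm high, tilt under 0.06 rad); canister on the port floor (within 6 mm, at most 3.5 mm high, tilt under 0.06 rad), lugs within 0.14 rad of the locked direction; all at rest (all of step 5 and horizontal distance between canister_mid and port below 0.006 m and z of canister_mid in the frame of port between 0.05 and 0.0585 m and angle between canister_mid's own z axis and vertical below 0.06 rad and angle between the x axis of canister_mid and the x axis of port, either way round below 0.14 rad and linear speed of each of cone_red, cone_yellow, cone_blue, canister below 0.02 m/s); the robot touches nothing.
It fails at once if the glue is pushed away (more than 25 mm) (distance of glue from where it was at the start of the episode above 0.025 m).
It fails at once if the carton is pushed away (more than 25 mm) (distance of carton from where it was at the start of the episode above 0.025 m).
It fails at once if the tape is pushed away (more than 25 mm) (distance of tape from where it was at the start of the episode above 0.025 m).
Of cone_red, cone_yellow, cone_blue only 2 to 3 are there at a start; the rules pass over those that are not, and their reading is None.
At some moment in a run one of cone_red, cone_yellow, cone_blue, canister may be knocked a few centimetres aside while the robot is not near it.
It also fails if it takes over 210 s, if anything falls off the work surface, if the arm or the gripper's body presses on something with over 40 N, if the wrist force passes 120 N, or if a joint passes its speed limit or range.

## Working session

There is one attempt and no reset: what is moved stays moved. The work goes in short steps, Python scripts to look and compute and a tool call to move; the robot and the scene stay as the last step left them, time stands still between calls to the robot, and variables do not carry over. Pictures are saved under pics/ and viewed, at most 14 in all, crops included, and the job is handed in when it is done.

Besides the shell and the picture viewer there is one more tool, called as name(argument=value, ...) on one line, values as JSON. jog_arm: Moves the arm, as the interface text tells. Its arguments: {"type":"object","properties":{"steps":{"type":"array"},"newtons":{"type":"number"}},"required":["steps"]}

```bash
mkdir -p pics
cat > h.py <<'E'
import numpy as np, cv2
from station import ctrl
from scipy.spatial.transform import Rotation as R
def cam(n):
    c=ctrl.camera_info(n); return np.array(c["camera_matrix"]),np.array(c["R"]),np.array(c["t"])
def ray(n,u,v,z):
    K,Rm,t=cam(n); o=-Rm.T@t; d=Rm.T@np.linalg.inv(K)@np.array([u,v,1.]); return o+d*(z-o[2])/d[2]
def cloud(n,dep):
    K,Rm,t=cam(n); v,u=np.indices(dep.shape); p=np.stack([(u-K[0,2])/K[0,0]*dep,(v-K[1,2])/K[1,1]*dep,dep],-1)
    P=(p-t)@Rm; P[dep==0]=np.nan; return P
def save(n,f):
    im,d=ctrl.get_image(n); cv2.imwrite(f"pics/{f}.png",im[:,:,::-1]); np.savez(f"pics/{f}.npz",im=im,d=d); return im,d
E
python3 - <<'E'
from h import *
for n in("top","side"):
    save(n,n+"0"); K,Rm,t=cam(n); print(n,K[0,0],(-Rm.T@t).round(3),Rm.round(2).tolist())
o=ctrl.get_obs(); print(o)
a=cv2.imread("pics/top0.png");
E
```

```text
top 489.33764328480515 [ 0.193 -0.024  1.587] [[0.01, -1.0, -0.0], [-0.97, -0.0, -0.23], [0.23, 0.01, -0.97]]
side 492.24574422507123 [-0.038  0.823  0.937] [[-0.82, -0.57, -0.0], [-0.37, 0.54, -0.75], [0.43, -0.62, -0.66]]
{'t': 0.1, 'q': array([-1.41501323e+00,  5.32793844e-02,  1.61417247e+00, -1.34751242e-05,
        1.47599507e+00, -1.18966121e-01]), 'dq': array([ 0.0008274 , -0.00134457, -0.00453862,  0.00173609, -0.00154561,
        0.00062254]), 'effort': array([ 5.60978351e-04, -3.94901991e+01, -3.71362925e+01, -8.63477089e-05,
        3.93830225e-03, -1.42764819e-05]), 'tool_pos': array([ 0.16949419, -0.60098715,  0.23018363]), 'tool_rot': array([-3.11015899e+00, -4.29967061e-01,  7.46373585e-05]), 'contact_force': array([ 0.29699228, -0.82617377,  0.37490888]), 'wrist_torque': array([ 0.01422462,  0.03611814, -0.01620447]), 'grip_force': 0.0, 'opening': 0.08554654765175954}
```

View pics/top0.png

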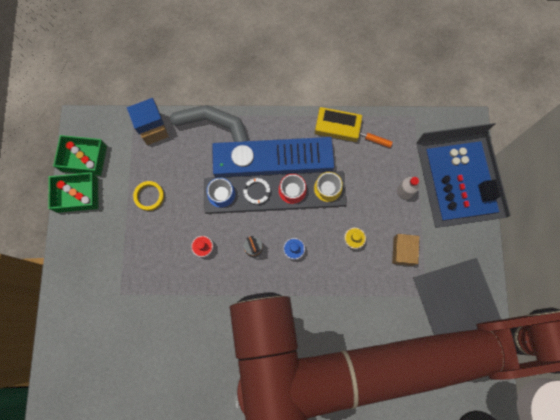

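View pics/side0.png

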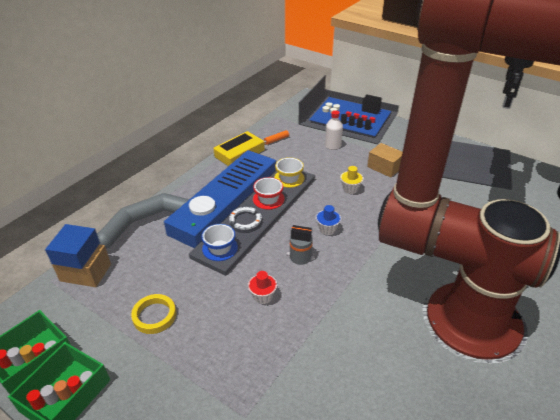

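The top view shows the red cone at (202,246), canister at (254,245), blue cone at (294,249) and yellow cone at (355,238). The row on the deck is blue cup (220,192), port (257,191), red cup (292,188), yellow cup (328,186). All three cones are present.

```bash
cat >> h.py <<'E'
def masks(im):
    h=cv2.cvtColor(im,cv2.COLOR_RGB2HSV); H,S,V=h[...,0],h[...,1],h[...,2]; s=(S>140)&(V>80)
    return {"red":s&((H<6)|(H>172)),"yellow":s&(H>20)&(H<34),"blue":s&(H>105)&(H<125),"orange":s&(H>=6)&(H<20)}
def measure(d=None):
    im,dep=d if d is not None else ctrl.get_image("top"); P=cloud("top",dep); M=masks(im)
    for c in("red","yellow","blue","orange"):
        n,l,st,ce=cv2.connectedComponentsWithStats(M[c].astype(np.uint8))
        for i in range(1,n):
            if st[i,4]<8: continue
            q=P[l==i]; z=np.nanmedian(q[:,2])
            print(c,st[i].tolist(),"px",ce[i].round(1),"med",np.nanmedian(q,0).round(3),"zmax",np.nanmax(q[:,2]).round(3))
    return im,dep,P,M
E
python3 - <<'E'
from h import *
f=np.load("pics/top0.npz"); im,dep,P,M=measure((f["im"],f["d"]))
def fit(mask,z):
    # circle fit to outer outline cast on plane z
    c=max(cv2.findContours(mask.astype(np.uint8),cv2.RETR_EXTERNAL,cv2.CHAIN_APPROX_NONE)[0],key=cv2.contourArea)[:,0]
    p=np.array([ray("top",u,v,z)[:2] for u,v in c]); A=np.c_[2*p,np.ones(len(p))]; s=np.linalg.lstsq(A,(p**2).sum(1),rcond=None)[0]
    return s[:2].round(4), (2*np.sqrt(s[2]+s[:2]@s[:2])).round(4)
Z=P[...,2]
# height-based rims
for nm,(u,v) in dict(blue=(220,192),port=(257,191),red=(292,188),yellow=(328,186)).items():
    w=np.zeros(Z.shape,bool); w[v-22:v+23,u-22:u+23]=True; q=w&(Z>(0.06 if nm!="port" else .033))&(Z<0.078)&(P[...,0]<ray("top",u,v-17,.07)[0])
    print(nm,"centre ray",ray("top",u,v,.07 if nm!="port" else .04).round(3),q.sum(),fit(q,.07 if nm!="port" else .04))
for nm,(u,v) in dict(red=(202,246),yellow=(355,238),blue=(294,249),can=(254,245)).items():
    w=np.zeros(Z.shape,bool); w[v-18:v+19,u-18:u+19]=True
    q=w&(Z>.068); print(nm,"top pts",q.sum(),np.nanmean(P[q],0).round(4),np.nanmax(Z[q]).round(3))
    q=w&(Z>.035)&(Z<.055); print("   brim",q.sum(),fit(w&(Z>.035),.045))
big=cv2.resize(im[120:280,180:380],None,fx=4,fy=4,interpolation=cv2.INTER_CUBIC)[:600]
cv2.imwrite("pics/crop1.png",big[:,:,::-1])
E
```

```text
red [67, 142, 7, 7, 37] px [ 69.6 144.8] med [0.783 0.686 0.039] zmax 0.047
red [82, 156, 7, 7, 31] px [ 84.7 159. ] med [0.733 0.632 0.038] zmax 0.045
red [458, 175, 4, 6, 20] px [459.5 177.5] med [ 0.677 -0.618  0.028] zmax 0.033
red [410, 177, 9, 8, 53] px [414.2 180.6] med [ 0.635 -0.439  0.129] zmax 0.136
red [57, 181, 8, 8, 44] px [ 60.2 184.1] med [0.646 0.702 0.039] zmax 0.047
red [460, 184, 4, 5, 19] px [461.6 186.1] med [ 0.647 -0.623  0.03 ] zmax 0.036
red [279, 188, 27, 15, 120] px [290.4 197.8] med [ 0.603 -0.056  0.023] zmax 0.067
red [75, 193, 8, 7, 38] px [ 78.4 195.7] med [0.606 0.638 0.039] zmax 0.048
red [462, 193, 5, 5, 21] px [463.8 195. ] med [ 0.616 -0.627  0.028] zmax 0.04
red [464, 201, 5, 6, 23] px [465.9 203.5] med [ 0.588 -0.633  0.028] zmax 0.036
red [192, 237, 20, 19, 283] px [201.6 246. ] med [0.437 0.223 0.048] zmax 0.091
red [240, 308, 7, 5, 13] px [243.2 310.6] med [0.219 0.04  0.712] zmax 0.717
red [265, 312, 23, 42, 351] px [274.9 337.2] med [ 0.172 -0.015  0.718] zmax 0.723
red [498, 313, 62, 63, 1118] px [526.9 340.4] med [ 0.17  -0.522  0.556] z
[... 3110 characters left out ...]
4(0.0818))
port centre ray [0.624 0.053 0.04 ] 251 (array([0.6261, 0.0542]), np.float64(0.0843))
red centre ray [ 0.626 -0.061  0.07 ] 208 (array([ 0.6326, -0.063 ]), np.float64(0.0821))
yellow centre ray [ 0.634 -0.177  0.07 ] 207 (array([ 0.6394, -0.1805]), np.float64(0.0822))
red top pts 66 [0.4403 0.2249 0.0799] 0.091
   brim 273 (array([0.4408, 0.2255]), np.float64(0.0647))
yellow top pts 66 [ 0.4684 -0.2613  0.0781] 0.086
   brim 270 (array([ 0.47  , -0.2627]), np.float64(0.0643))
blue top pts 66 [ 0.4335 -0.0669  0.0792] 0.088
   brim 277 (array([ 0.4351, -0.0678]), np.float64(0.0644))
can top pts 229 [0.4372 0.061  0.0865] 0.11
   brim 12 (array([0.4418, 0.0627]), np.float64(0.0593))
```

View pics/crop1.png

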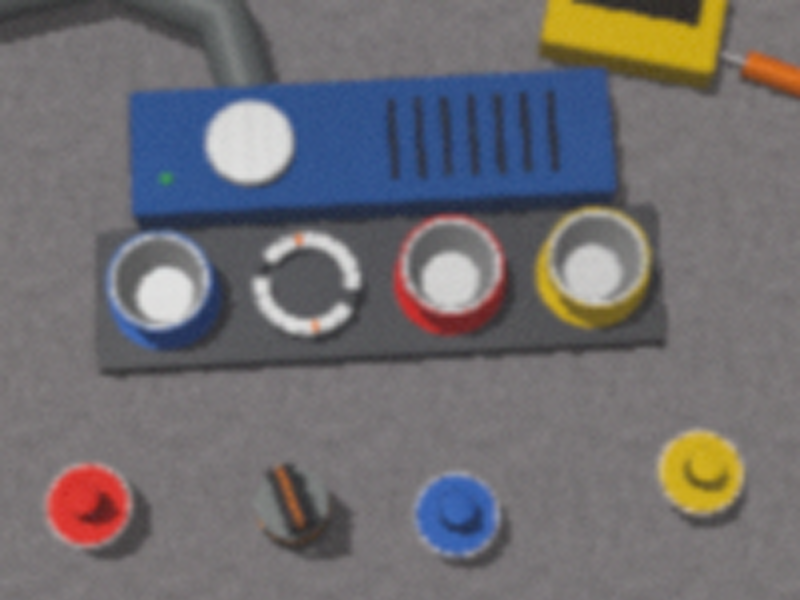

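Cups and port lie on one line, 117.7 mm apart, and the rim diameters come out near 82 mm, so the measurements agree with the given sizes. I'll move now: square the tool to the world axes and head for the red cone.

jog_arm(steps=[{"delta_rot":[0,0,7.88],"linear":[0,0,0],"grip":0.06},{"delta_rot":[0,0,7.88],"linear":[0,0,0],"grip":0.06},{"delta_rot":[0,0,0],"linear":[0.045,0,0],"grip":0.06},{"delta_rot":[0,0,0],"linear":[0.045,0,0],"grip":0.06},{"delta_rot":[0,0,0],"linear":[0.045,0,0],"grip":0.06},{"delta_rot":[0,0,0],"linear":[0.045,0,0],"grip":0.06},{"delta_rot":[0,0,0],"linear":[0.045,0,0],"grip":0.06},{"delta_rot":[0,0,0],"linear":[0.045,0,0],"grip":0.06},{"delta_rot":[0,0,0],"linear":[0,0,0],"grip":0.06}])

```text
t: 1.0
tool_pos: [0.4445, -0.5998, 0.2294]
tool_rot: [-3.139, -0.008, -0.001]
contact_force: [-0.3, 0.6, -0.2]
opening: 0.0601
grip_force: 0.0
```

jog_arm(steps=[{"delta_rot":[0,0,0],"linear":[0,-0.048,0],"grip":0.06},{"delta_rot":[0,0,0],"linear":[0,-0.048,0],"grip":0.06},{"delta_rot":[0,0,0],"linear":[0,-0.048,0],"grip":0.06},{"delta_rot":[0,0,0],"linear":[0,-0.048,0],"grip":0.06},{"delta_rot":[0,0,0],"linear":[0,-0.048,0],"grip":0.06},{"delta_rot":[0,0,0],"linear":[0,-0.048,0],"grip":0.06},{"delta_rot":[0,0,0],"linear":[0,-0.048,0],"grip":0.06},{"delta_rot":[0,0,0],"linear":[0,-0.048,0],"grip":0.06},{"delta_rot":[0,0,0],"linear":[0,-0.048,0],"grip":0.06},{"delta_rot":[0,0,0],"linear":[0,-0.048,0],"grip":0.06}])

```text
t: 2.0
tool_pos: [0.4388, -0.12, 0.2308]
tool_rot: [-3.142, 0.002, 0.0]
contact_force: [1.2, -0.1, -0.2]
opening: 0.0598
grip_force: 0.0
```

jog_arm(steps=[{"delta_rot":[0,0,0],"linear":[0,-0.048,0],"grip":0.06},{"delta_rot":[0,0,0],"linear":[0,-0.048,0],"grip":0.06},{"delta_rot":[0,0,0],"linear":[0,-0.048,0],"grip":0.06},{"delta_rot":[0,0,0],"linear":[0,-0.048,0],"grip":0.06},{"delta_rot":[0,0,0],"linear":[0,-0.048,0],"grip":0.06},{"delta_rot":[0,0,0],"linear":[0,-0.048,0],"grip":0.06},{"delta_rot":[0,0,0],"linear":[0,-0.048,0],"grip":0.06},{"delta_rot":[0,0,0],"linear":[0,0,0],"grip":0.06},{"delta_rot":[0,0,0],"linear":[0,0,0],"grip":0.06}])

```text
t: 2.9
tool_pos: [0.4392, 0.2148, 0.2307]
tool_rot: [3.141, 0.003, -0.002]
contact_force: [0.5, -1.2, 0.1]
opening: 0.0597
grip_force: 0.0
```

```bash
cat >> h.py <<'E'
def blobs(d=None):
    "brim circle centres of cones, from points on the brim colour near the table, and canister"
    im,dep=d if d is not None else ctrl.get_image("top"); M=masks(im); P=cloud("top",dep)
    for c in("red","yellow","blue"):
        n,l,st,ce=cv2.connectedComponentsWithStats(M[c].astype(np.uint8))
        for i in range(1,n):
            if 150<st[i,4]<450 and st[i,2]<25:
                m=np.nanmedian(P[l==i],0)
                if abs(m[1])<.4: print(c,st[i,4],ray("top",*ce[i],.048).round(4),m.round(3))
E
python3 - <<'E'
from h import *
f=np.load("pics/top0.npz"); blobs((f["im"],f["d"]))
print(); blobs(); o=ctrl.get_obs(); print(o["t"],o["tool_pos"],o["tool_rot"],o["q"].round(2))
E
```

```text
red 283 [0.4399 0.2258 0.048 ] [0.437 0.223 0.048]
red 351 [ 0.1605 -0.0092  0.048 ] [ 0.172 -0.015  0.718]
red 246 [0.1493 0.0746 0.048 ] [0.166 0.033 0.713]
yellow 287 [ 0.469  -0.2622  0.048 ] [ 0.466 -0.26   0.047]
blue 255 [ 0.4343 -0.0672  0.048 ] [ 0.432 -0.067  0.048]

yellow 288 [ 0.469  -0.2622  0.048 ] [ 0.466 -0.26   0.047]
blue 254 [ 0.4343 -0.0673  0.048 ] [ 0.432 -0.067  0.048]
2.95 [0.43947747 0.21393696 0.23079261] [ 3.14068316e+00 -7.75190695e-06 -1.25973946e-03] [ 0.3  -0.28  1.92 -0.    1.5   1.87]
```

jog_arm(steps=[{"delta_rot":[0,0,0],"linear":[0.001,-0.011,0.02],"grip":0.06},{"delta_rot":[0,0,0],"linear":[0,0,0.045],"grip":0.06},{"delta_rot":[0,0,0],"linear":[0,0,0.045],"grip":0.06},{"delta_rot":[0,0,0],"linear":[0,0,0.04],"grip":0.06},{"delta_rot":[0,0,0],"linear":[0,0,0.02],"grip":0.06},{"delta_rot":[0,0,0],"linear":[0,0,0.008],"grip":0.06},{"delta_rot":[0,0,0],"linear":[0,0,0],"grip":0.06},{"delta_rot":[0,0,0],"linear":[0,0,0],"grip":0.06}])

```text
t: 3.75
tool_pos: [0.4422, 0.2251, 0.0549]
tool_rot: [-3.141, 0.002, -0.004]
contact_force: [0.6, 0.2, 0.6]
opening: 0.06
grip_force: 0.0
```

jog_arm(steps=[{"delta_rot":[0,0,0],"linear":[0,0,0],"grip":0.02},{"delta_rot":[0,0,0],"linear":[0,0,0],"grip":0.02},{"delta_rot":[0,0,0],"linear":[0,0,0],"grip":0.02},{"delta_rot":[0,0,0],"linear":[0,0,0],"grip":0.02},{"delta_rot":[0,0,0],"linear":[0,0,0],"grip":0.02}], newtons=50)

```text
t: 4.25
tool_pos: [0.442, 0.226, 0.055]
tool_rot: [-3.141, -0.0, -0.004]
contact_force: [-0.6, 1.2, 6.2]
opening: 0.0267
grip_force: 49.1
```

jog_arm(steps=[{"delta_rot":[0,0,0],"linear":[0,0,-0.02],"grip":0.02},{"delta_rot":[0,0,0],"linear":[0,0,-0.045],"grip":0.02},{"delta_rot":[0,0,0],"linear":[0,0,-0.045],"grip":0.02},{"delta_rot":[0,0,0],"linear":[0,0,-0.015],"grip":0.02},{"delta_rot":[0,0,0],"linear":[0.024,0.036,0],"grip":0.02},{"delta_rot":[0,0,0],"linear":[0.024,0.036,0],"grip":0.02},{"delta_rot":[0,0,0],"linear":[0.024,0.036,0],"grip":0.02},{"delta_rot":[0,0,0],"linear":[0.024,0.036,0],"grip":0.02},{"delta_rot":[0,0,0],"linear":[0.024,0.036,0],"grip":0.02},{"delta_rot":[0,0,0],"linear":[0.024,0.036,0],"grip":0.02}])

```text
t: 5.25
tool_pos: [0.5845, 0.0079, 0.1763]
tool_rot: [-3.141, 0.001, 0.004]
contact_force: [0.4, 0.4, -2.1]
opening: 0.0269
grip_force: 49.9
```

jog_arm(steps=[{"delta_rot":[0,0,0],"linear":[0.024,0.036,0],"grip":0.02},{"delta_rot":[0,0,0],"linear":[0.024,0.037,0],"grip":0.02},{"delta_rot":[0,0,0],"linear":[0,0,0],"grip":0.02},{"delta_rot":[0,0,0],"linear":[0,0,0],"grip":0.02},{"delta_rot":[0,0,0],"linear":[0,0,0],"grip":0.02}])

```text
t: 5.75
tool_pos: [0.6317, -0.0627, 0.1769]
tool_rot: [-3.141, -0.001, 0.004]
contact_force: [0.5, -0.8, -2.1]
opening: 0.0266
grip_force: 50.1
```

Run:
```python
from h import *
for n in("top","side"): im,_=save(n,n+"1")
cv2.imwrite("pics/side1c.png",cv2.resize(im[100:310,160:400],None,fx=2.5,fy=2.5)[:,:,::-1])
blobs((np.load("pics/top1.npz")["im"],np.load("pics/top1.npz")["d"]))
o=ctrl.get_obs(); print(o["t"],o["tool_pos"],o["tool_rot"],o["contact_force"])
```

```text
yellow 289 [ 0.4689 -0.2621  0.048 ] [ 0.466 -0.26   0.048]
blue 304 [ 0.7459 -0.1761  0.048 ] [ 0.739 -0.177  0.054]
5.85 [ 0.63192984 -0.06234509  0.17771013] [-3.14119052e+00 -1.94038646e-03  1.72381292e-03] [-0.27192192  0.43052932 -1.2345129 ]
```

View pics/side1c.png

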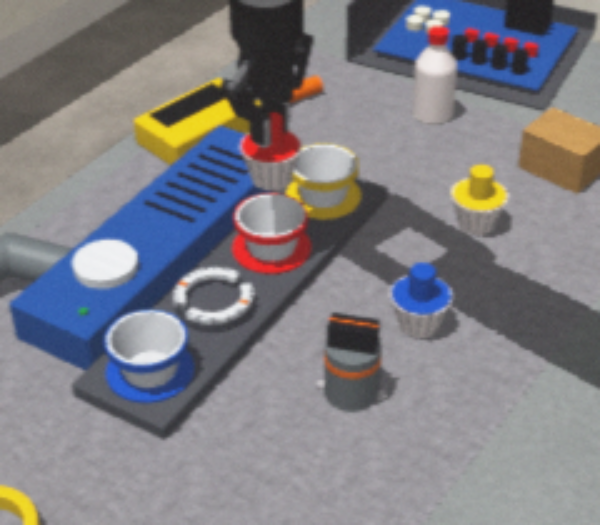

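The cone hangs upright above the red cup (side crop: cone about (272,160), cup (270,225)). Lowering it.

jog_arm(steps=[{"delta_rot":[0,0,0],"linear":[0.002,0,0.02],"grip":0.02},{"delta_rot":[0,0,0],"linear":[0,0,0.03],"grip":0.02},{"delta_rot":[0,0,0],"linear":[0,0,0.02],"grip":0.02},{"delta_rot":[0,0,0],"linear":[0,0,0.01],"grip":0.02},{"delta_rot":[0,0,0],"linear":[0,0,0.008],"grip":0.02},{"delta_rot":[0,0,0],"linear":[0,0,0.004],"grip":0.02},{"delta_rot":[0,0,0],"linear":[0,0,0.002],"grip":0.02},{"delta_rot":[0,0,0],"linear":[0,0,0],"grip":0.02},{"delta_rot":[0,0,0],"linear":[0,0,0],"grip":0.02}])

```text
t: 6.75
tool_pos: [0.6354, -0.0638, 0.0853]
tool_rot: [3.141, -0.0, 0.003]
contact_force: [-0.4, -1.3, -1.7]
opening: 0.0263
grip_force: 50.0
```

jog_arm(steps=[{"delta_rot":[0,0,0],"linear":[0,0,0.002],"grip":0.02},{"delta_rot":[0,0,0],"linear":[0,0,0.002],"grip":0.02},{"delta_rot":[0,0,0],"linear":[0,0,0.001],"grip":0.02},{"delta_rot":[0,0,0],"linear":[0,0,0],"grip":0.02},{"delta_rot":[0,0,0],"linear":[0,0,0],"grip":0.02}])

```text
t: 7.25
tool_pos: [0.6351, -0.0637, 0.0801]
tool_rot: [3.141, -0.0, 0.001]
contact_force: [-1.1, 0.7, 3.8]
opening: 0.0267
grip_force: 50.5
```

jog_arm(steps=[{"delta_rot":[0,0,0],"linear":[0,0,0],"grip":0.045},{"delta_rot":[0,0,0],"linear":[0,0,0],"grip":0.045},{"delta_rot":[0,0,0],"linear":[0,0,0],"grip":0.045},{"delta_rot":[0,0,0],"linear":[0,0,0],"grip":0.045},{"delta_rot":[0,0,0],"linear":[0,0,0],"grip":0.045},{"delta_rot":[0,0,0],"linear":[0,0,0],"grip":0.02},{"delta_rot":[0,0,0],"linear":[0,0,0],"grip":0.02},{"delta_rot":[0,0,0],"linear":[0,0,0],"grip":0.02},{"delta_rot":[0,0,0],"linear":[0,0,0],"grip":0.02}])

```text
t: 8.15
tool_pos: [0.6349, -0.0636, 0.0795]
tool_rot: [-3.141, 0.0, -0.001]
contact_force: [0.0, 1.1, 0.3]
opening: 0.0262
grip_force: 49.3
```

Run:
```python
from h import *
im,_=save("side","side2")
cv2.imwrite("pics/side2c.png",cv2.resize(im[100:310,160:400],None,fx=2.5,fy=2.5)[:,:,::-1])
```

```text
(no output)
```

View pics/side2c.png

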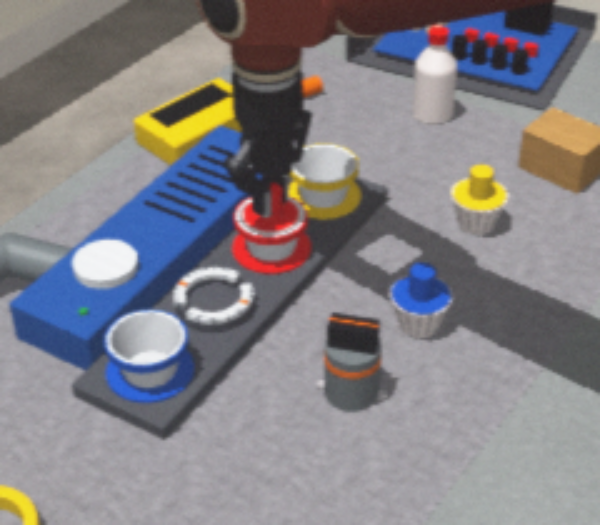

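The red cone sits home: its top is level with the rim at about (270,215). Now the rock: lift 20 mm, lean 8°, hold, lean back and lower.

jog_arm(steps=[{"delta_rot":[0,0,0],"linear":[0,0,-0.01],"grip":0.02},{"delta_rot":[0,0,0],"linear":[0,0,-0.01],"grip":0.02},{"delta_rot":[0,0,0],"linear":[0,0,0],"grip":0.02},{"delta_rot":[4,0,0],"linear":[0,0.002,0],"grip":0.02},{"delta_rot":[4,0,0],"linear":[0,0.002,0],"grip":0.02},{"delta_rot":[0,0,0],"linear":[0,0,0],"grip":0.02},{"delta_rot":[0,0,0],"linear":[0,0,0],"grip":0.02},{"delta_rot":[0,0,0],"linear":[0,0,0],"grip":0.02},{"delta_rot":[0,0,0],"linear":[0,0,0],"grip":0.02}])

```text
t: 9.1
tool_pos: [0.6347, -0.067, 0.0992]
tool_rot: [-3.002, -0.001, 0.0]
contact_force: [-1.4, -0.1, -1.4]
opening: 0.0264
grip_force: 49.6
```

Run:
```python
from h import *
im,_=save("side","side3")
cv2.imwrite("pics/side3c.png",cv2.resize(im[120:240,210:330],None,fx=4,fy=4)[:,:,::-1])
```

```text
(no output)
```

View pics/side3c.png

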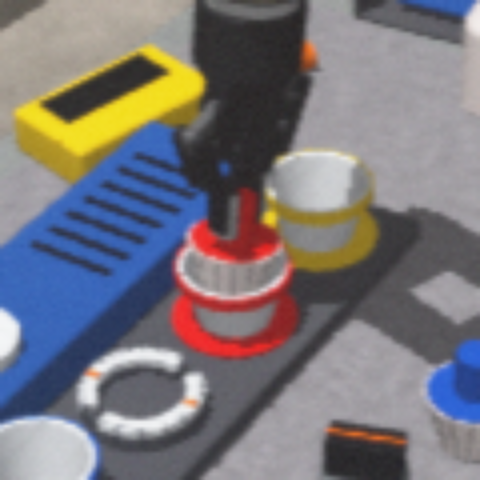

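The cone leans about 8° inside the cup (cone top about (237,235)). Bringing it upright, down and released.

jog_arm(steps=[{"delta_rot":[-4,0,0],"linear":[0,-0.002,0],"grip":0.02},{"delta_rot":[-4,0,0],"linear":[0,-0.002,0],"grip":0.02},{"delta_rot":[0,0,0],"linear":[0,0,0],"grip":0.02},{"delta_rot":[0,0,0],"linear":[0,0,0.01],"grip":0.02},{"delta_rot":[0,0,0],"linear":[0,0,0.008],"grip":0.02},{"delta_rot":[0,0,0],"linear":[0,0,0.002],"grip":0.02},{"delta_rot":[0,0,0],"linear":[0,0,0],"grip":0.02},{"delta_rot":[0,0,0],"linear":[0,0,0],"grip":0.02},{"delta_rot":[0,0,0],"linear":[0,0,0],"grip":0.055},{"delta_rot":[0,0,0],"linear":[0,0,0],"grip":0.055}])

```text
t: 10.15
tool_pos: [0.6347, -0.0641, 0.0792]
tool_rot: [3.141, -0.001, -0.0]
contact_force: [-0.5, -0.4, 0.1]
opening: 0.0537
grip_force: 0.0
```

jog_arm(steps=[{"delta_rot":[0,0,0],"linear":[0,0,0],"grip":0.055},{"delta_rot":[0,0,0],"linear":[0,0,0],"grip":0.055},{"delta_rot":[0,0,0],"linear":[0,0,-0.02],"grip":0.055},{"delta_rot":[0,0,0],"linear":[0,0,-0.04],"grip":0.055},{"delta_rot":[0,0,0],"linear":[0,0,-0.04],"grip":0.055},{"delta_rot":[0,0,0],"linear":[-0.041,0.025,0],"grip":0.06},{"delta_rot":[0,0,0],"linear":[-0.041,0.025,0],"grip":0.06},{"delta_rot":[0,0,0],"linear":[0,0,0],"grip":0.06},{"delta_rot":[0,0,0],"linear":[0,0,0],"grip":0.06}])

```text
t: 11.05
tool_pos: [0.5521, -0.1141, 0.1796]
tool_rot: [-3.141, 0.003, -0.001]
contact_force: [0.9, 1.1, -0.1]
opening: 0.0601
grip_force: 0.0
```

```bash
cat >> h.py <<'E'
def homecheck(c,xy,dep,im):
    "knob top centre (z>.095) and brim top level near cup xy"
    P=cloud("top",dep); q=(np.hypot(P[...,0]-xy[0],P[...,1]-xy[1])<.03)
    k=q&(P[...,2]>.09); b=q&masks(im)[c]&(P[...,2]<.085); print(c,"knob",k.sum(),np.nanmean(P[k],0).round(4),"brim",b.sum(),np.nanmedian(P[b],0).round(4),P[b][:,2].std().round(4))
E
python3 - <<'E'
from h import *
im,dep=save("top","top4"); blobs((im,dep)); homecheck("red",(.6326,-.063),dep,im)
o=ctrl.get_obs(); print(o["t"],o["tool_pos"],o["tool_rot"])
E
```

```text
yellow 281 [ 0.4694 -0.262   0.048 ] [ 0.467 -0.26   0.048]
red knob 0 [nan nan nan] brim 62 [ 0.6356 -0.0452  0.0711] 0.0034
11.1 [ 0.55299773 -0.11373341  0.17988117] [ 3.14155534e+00 -1.12790538e-03  1.68809367e-03]h.py:37: RuntimeWarning: Mean of empty slice
  k=q&(P[...,2]>.09); b=q&masks(im)[c]&(P[...,2]<.085); print(c,"knob",k.sum(),np.nanmean(P[k],0).round(4),"brim",b.sum(),np.nanmedian(P[b],0).round(4),P[b][:,2].std().round(4))
```

jog_arm(steps=[{"delta_rot":[0,0,0],"linear":[-0.021,0.037,0],"grip":0.06},{"delta_rot":[0,0,0],"linear":[-0.021,0.037,0],"grip":0.06},{"delta_rot":[0,0,0],"linear":[-0.021,0.037,0],"grip":0.06},{"delta_rot":[0,0,0],"linear":[-0.021,0.037,0],"grip":0.06},{"delta_rot":[0,0,0],"linear":[0,0,0.035],"grip":0.06},{"delta_rot":[0,0,0],"linear":[0,0,0.04],"grip":0.06},{"delta_rot":[0,0,0],"linear":[0,0,0.03],"grip":0.06},{"delta_rot":[0,0,0],"linear":[0,0,0.02],"grip":0.06},{"delta_rot":[0,0,0],"linear":[0,0,0],"grip":0.06},{"delta_rot":[0,0,0],"linear":[0,0,0],"grip":0.06}])

```text
t: 12.1
tool_pos: [0.4697, -0.2616, 0.055]
tool_rot: [3.142, 0.001, 0.0]
contact_force: [0.1, 0.3, 0.7]
opening: 0.0604
grip_force: 0.0
```

Run:
```python
from h import *
im,dep=ctrl.get_image("top"); blobs((im,dep)); homecheck("red",(.6326,-.063),dep,im)
o=ctrl.get_obs(); print(o["t"],o["tool_pos"],o["tool_rot"])
```

```text
red 262 [ 0.6405 -0.0641  0.048 ] [ 0.629 -0.064  0.074]
blue 255 [ 0.4342 -0.0673  0.048 ] [ 0.432 -0.067  0.048]
red knob 68 [ 0.6318 -0.0641  0.1047] brim 183 [ 0.6262 -0.0613  0.072 ] 0.0043
12.15 [ 0.47024226 -0.26217677  0.05603375] [3.14020973e+00 8.96263464e-04 2.96980440e-03]
```

The red cone is home: knob at (0.632, -0.064), top at 0.105 m. Gripping yellow and carrying it to its cup.

jog_arm(steps=[{"delta_rot":[0,0,0],"linear":[0,0,0],"grip":0.02},{"delta_rot":[0,0,0],"linear":[0,0,0],"grip":0.02},{"delta_rot":[0,0,0],"linear":[0,0,0],"grip":0.02},{"delta_rot":[0,0,0],"linear":[0,0,0],"grip":0.02},{"delta_rot":[0,0,0],"linear":[0,0,0],"grip":0.02},{"delta_rot":[0,0,0],"linear":[0,0,-0.03],"grip":0.02},{"delta_rot":[0,0,0],"linear":[0,0,-0.045],"grip":0.02},{"delta_rot":[0,0,0],"linear":[0,0,-0.045],"grip":0.02}])

```text
t: 12.95
tool_pos: [0.4674, -0.2609, 0.1742]
tool_rot: [-3.14, 0.001, 0.005]
contact_force: [-0.3, -0.8, -1.8]
opening: 0.0264
grip_force: 49.6
```

jog_arm(steps=[{"delta_rot":[0,0,0],"linear":[0.034,-0.016,0],"grip":0.02},{"delta_rot":[0,0,0],"linear":[0.034,-0.016,0],"grip":0.02},{"delta_rot":[0,0,0],"linear":[0.034,-0.016,0],"grip":0.02},{"delta_rot":[0,0,0],"linear":[0.034,-0.016,0],"grip":0.02},{"delta_rot":[0,0,0],"linear":[0.034,-0.016,0],"grip":0.02},{"delta_rot":[0,0,0],"linear":[0,0,0],"grip":0.02},{"delta_rot":[0,0,0],"linear":[0,0,0],"grip":0.02},{"delta_rot":[0,0,0],"linear":[0,0,0],"grip":0.02}])

```text
t: 13.75
tool_pos: [0.6376, -0.1819, 0.1737]
tool_rot: [-3.141, 0.001, 0.003]
contact_force: [0.0, -0.3, -2.8]
opening: 0.026
grip_force: 49.6
```

jog_arm(steps=[{"delta_rot":[0,0,0],"linear":[0.002,-0.001,0.02],"grip":0.02},{"delta_rot":[0,0,0],"linear":[0,0,0.03],"grip":0.02},{"delta_rot":[0,0,0],"linear":[0,0,0.02],"grip":0.02},{"delta_rot":[0,0,0],"linear":[0,0,0.01],"grip":0.02},{"delta_rot":[0,0,0],"linear":[0,0,0.008],"grip":0.02},{"delta_rot":[0,0,0],"linear":[0,0,0.004],"grip":0.02},{"delta_rot":[0,0,0],"linear":[0,0,0],"grip":0.02},{"delta_rot":[0,0,0],"linear":[0,0,0],"grip":0.02}])

```text
t: 14.55
tool_pos: [0.6414, -0.181, 0.0839]
tool_rot: [3.141, -0.001, 0.003]
contact_force: [0.1, -0.5, -1.6]
opening: 0.0267
grip_force: 49.7
```

jog_arm(steps=[{"delta_rot":[0,0,0],"linear":[0,0,0.002],"grip":0.02},{"delta_rot":[0,0,0],"linear":[0,0,0],"grip":0.02},{"delta_rot":[0,0,0],"linear":[0,0,0],"grip":0.02}])

```text
t: 14.85
tool_pos: [0.6413, -0.1809, 0.0815]
tool_rot: [3.141, -0.0, 0.002]
contact_force: [-0.1, 1.4, -0.2]
opening: 0.0262
grip_force: 50.0
```

jog_arm(steps=[{"delta_rot":[0,0,0],"linear":[0,0,0.0015],"grip":0.02},{"delta_rot":[0,0,0],"linear":[0,0,0],"grip":0.045},{"delta_rot":[0,0,0],"linear":[0,0,0],"grip":0.045},{"delta_rot":[0,0,0],"linear":[0,0,0],"grip":0.045},{"delta_rot":[0,0,0],"linear":[0,0,0],"grip":0.045},{"delta_rot":[0,0,0],"linear":[0,0,0],"grip":0.045},{"delta_rot":[0,0,0],"linear":[0,0,0],"grip":0.02},{"delta_rot":[0,0,0],"linear":[0,0,0],"grip":0.02},{"delta_rot":[0,0,0],"linear":[0,0,0],"grip":0.02},{"delta_rot":[0,0,0],"linear":[0,0,0],"grip":0.02}])

```text
t: 15.85
tool_pos: [0.6408, -0.1808, 0.0792]
tool_rot: [3.141, -0.0, 0.0]
contact_force: [0.2, 0.2, 0.7]
opening: 0.0265
grip_force: 49.7
```

Run:
```python
from h import *
im,_=save("side","side5"); P=cloud("side",_)
for c,xy in dict(yellow=(.6394,-.1805),red=(.6326,-.063)).items():
    q=masks(im)[c]&(np.hypot(P[...,0]-xy[0],P[...,1]-xy[1])<.03); z=P[q][:,2]; print(c,q.sum(),np.histogram(z,np.arange(.05,.12,.01))[0],np.median(z[z<.085]))
cv2.imwrite("pics/side5c.png",cv2.resize(im[110:290,210:370],None,fx=3,fy=3)[:,:,::-1])
```

```text
yellow 161 [ 0 73 40  9  9 13] 0.0691951917002469
red 276 [  0 102  60  27  25  49] 0.06934153736907654
```

View pics/side5c.png

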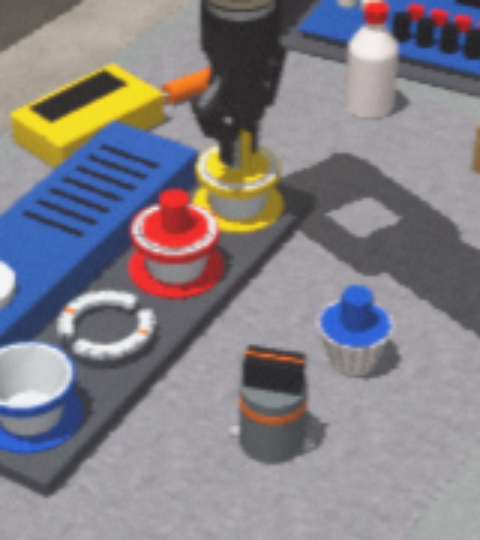

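Both cones are home, red at about (175,230) and yellow at about (240,165), with both tops at 0.069 m. Rocking yellow.

jog_arm(steps=[{"delta_rot":[0,0,0],"linear":[0,0,-0.01],"grip":0.02},{"delta_rot":[0,0,0],"linear":[0,0,-0.01],"grip":0.02},{"delta_rot":[0,0,0],"linear":[0,0,0],"grip":0.02},{"delta_rot":[4,0,0],"linear":[0,0.002,0],"grip":0.02},{"delta_rot":[4,0,0],"linear":[0,0.002,0],"grip":0.02},{"delta_rot":[0,0,0],"linear":[0,0,0],"grip":0.02},{"delta_rot":[0,0,0],"linear":[0,0,0],"grip":0.02},{"delta_rot":[0,0,0],"linear":[0,0,0],"grip":0.02},{"delta_rot":[0,0,0],"linear":[0,0,0],"grip":0.02}])

```text
t: 16.8
tool_pos: [0.6407, -0.184, 0.099]
tool_rot: [-3.002, -0.001, 0.0]
contact_force: [0.3, -0.8, -2.2]
opening: 0.0263
grip_force: 49.7
```

jog_arm(steps=[{"delta_rot":[-4,0,0],"linear":[0,-0.002,0],"grip":0.02},{"delta_rot":[-4,0,0],"linear":[0,-0.002,0],"grip":0.02},{"delta_rot":[0,0,0],"linear":[0,0,0],"grip":0.02},{"delta_rot":[0,0,0],"linear":[0,0,0.01],"grip":0.02},{"delta_rot":[0,0,0],"linear":[0,0,0.008],"grip":0.02},{"delta_rot":[0,0,0],"linear":[0,0,0.002],"grip":0.02},{"delta_rot":[0,0,0],"linear":[0,0,0],"grip":0.02},{"delta_rot":[0,0,0],"linear":[0,0,0],"grip":0.02},{"delta_rot":[0,0,0],"linear":[0,0,0],"grip":0.055},{"delta_rot":[0,0,0],"linear":[0,0,0],"grip":0.055}])

```text
t: 17.8
tool_pos: [0.6407, -0.181, 0.0792]
tool_rot: [3.141, -0.001, 0.0]
contact_force: [0.1, -0.3, 0.7]
opening: 0.0543
grip_force: 0.0
```

jog_arm(steps=[{"delta_rot":[0,0,0],"linear":[0,0,0],"grip":0.055},{"delta_rot":[0,0,0],"linear":[0,0,0],"grip":0.055},{"delta_rot":[0,0,0],"linear":[0,0,-0.02],"grip":0.055},{"delta_rot":[0,0,0],"linear":[0,0,-0.04],"grip":0.055},{"delta_rot":[0,0,0],"linear":[0,0,-0.04],"grip":0.055},{"delta_rot":[0,0,0],"linear":[-0.045,0,0],"grip":0.06},{"delta_rot":[0,0,0],"linear":[-0.045,0,0],"grip":0.06},{"delta_rot":[0,0,0],"linear":[-0.045,0,0],"grip":0.06},{"delta_rot":[0,0,0],"linear":[-0.045,0,0],"grip":0.06},{"delta_rot":[0,0,0],"linear":[0,0,0],"grip":0.06}])

```text
t: 18.8
tool_pos: [0.4559, -0.1795, 0.1773]
tool_rot: [-3.14, 0.003, 0.006]
contact_force: [0.3, 0.6, 0.4]
opening: 0.0601
grip_force: 0.0
```

Run:
```python
from h import *
im,dep=save("top","top6"); blobs((im,dep)); homecheck("red",(.6326,-.063),dep,im); homecheck("yellow",(.6394,-.1805),dep,im)
o=ctrl.get_obs(); print(o["t"],o["tool_pos"],o["tool_rot"])
```

```text
red 266 [ 0.6406 -0.0641  0.048 ] [ 0.63  -0.064  0.073]
yellow 234 [ 0.6517 -0.1812  0.048 ] [ 0.64  -0.175  0.073]
blue 174 [ 0.4367 -0.0599  0.048 ] [ 0.435 -0.059  0.048]
red knob 67 [ 0.6322 -0.064   0.1039] brim 180 [ 0.6267 -0.0613  0.0715] 0.0037
yellow knob 68 [ 0.6401 -0.1807  0.1037] brim 139 [ 0.6403 -0.1703  0.0715] 0.0034
18.85 [ 0.45847148 -0.18020717  0.1786332 ] [-3.14142042e+00  2.84908637e-03  4.66685941e-04]
```

Both cones are home. Going above blue, then checking where it stands from the side camera.

jog_arm(steps=[{"delta_rot":[0,0,0],"linear":[-0.008,-0.038,0],"grip":0.06},{"delta_rot":[0,0,0],"linear":[-0.009,-0.038,0],"grip":0.06},{"delta_rot":[0,0,0],"linear":[-0.009,-0.038,0],"grip":0.06},{"delta_rot":[0,0,0],"linear":[0,0,0],"grip":0.06},{"delta_rot":[0,0,0],"linear":[0,0,0],"grip":0.06}])

```text
t: 19.35
tool_pos: [0.4358, -0.0662, 0.1801]
tool_rot: [3.141, 0.003, 0.003]
contact_force: [-0.1, -0.0, 0.3]
opening: 0.0602
grip_force: 0.0
```

```bash
cat >> h.py <<'E'
def sideblob(c,im,dep,lim):
    m=masks(im)[c]; n,l,st,ce=cv2.connectedComponentsWithStats(m.astype(np.uint8)); P=cloud("side",dep)
    for i in range(1,n):
        if st[i,4]>40:
            q=np.nanmedian(P[l==i],0)
            if lim[0]<q[0]<lim[1] and abs(q[1])<.4: print(c,st[i].tolist(),q.round(4),"mean",np.nanmean(P[l==i],0).round(4))
E
python3 - <<'E'
from h import *
f=np.load("pics/side5.npz"); sideblob("blue",f["im"],f["d"],(.3,.55))
im,dep=ctrl.get_image("side"); sideblob("blue",im,dep,(.3,.55))
o=ctrl.get_obs(); print(o["t"],o["tool_pos"],o["tool_rot"])
E
```

```text
blue [317, 205, 23, 20, 310] [ 0.4305 -0.0592  0.0464] mean [ 0.4319 -0.0613  0.0545]
blue [317, 205, 22, 21, 301] [ 0.4299 -0.059   0.0464] mean [ 0.4323 -0.0608  0.0543]
19.4 [ 0.4357667  -0.0668558   0.18006271] [3.14082989e+00 8.49090930e-04 2.02856416e-03]
```

jog_arm(steps=[{"delta_rot":[0,0,0],"linear":[0,0,0.04],"grip":0.06},{"delta_rot":[0,0,0],"linear":[0,0,0.04],"grip":0.06},{"delta_rot":[0,0,0],"linear":[0,0,0.03],"grip":0.06},{"delta_rot":[0,0,0],"linear":[0,0,0.014],"grip":0.06},{"delta_rot":[0,0,0],"linear":[0,0,0],"grip":0.06},{"delta_rot":[0,0,0],"linear":[0,0,0],"grip":0.02},{"delta_rot":[0,0,0],"linear":[0,0,0],"grip":0.02},{"delta_rot":[0,0,0],"linear":[0,0,0],"grip":0.02},{"delta_rot":[0,0,0],"linear":[0,0,0],"grip":0.02},{"delta_rot":[0,0,0],"linear":[0,0,0],"grip":0.02}])

```text
t: 20.4
tool_pos: [0.4363, -0.0672, 0.0572]
tool_rot: [3.14, -0.0, 0.006]
contact_force: [0.2, 0.5, 5.9]
opening: 0.0265
grip_force: 49.7
```

jog_arm(steps=[{"delta_rot":[0,0,0],"linear":[0,0,-0.03],"grip":0.02},{"delta_rot":[0,0,0],"linear":[0,0,-0.045],"grip":0.02},{"delta_rot":[0,0,0],"linear":[0,0,-0.045],"grip":0.02},{"delta_rot":[0,0,0],"linear":[0,0,-0.02],"grip":0.02},{"delta_rot":[0,0,0],"linear":[0,0,0],"grip":0.02},{"delta_rot":[0,0,0],"linear":[0,0,0],"grip":0.02}])

```text
t: 21.0
tool_pos: [0.4341, -0.0664, 0.1942]
tool_rot: [-3.141, 0.0, 0.002]
contact_force: [-0.8, 0.0, -2.1]
opening: 0.0264
grip_force: 49.6
```

jog_arm(steps=[{"delta_rot":[0,0,0],"linear":[0.026,-0.034,0],"grip":0.02},{"delta_rot":[0,0,0],"linear":[0.026,-0.034,0],"grip":0.02},{"delta_rot":[0,0,0],"linear":[0.026,-0.034,0],"grip":0.02},{"delta_rot":[0,0,0],"linear":[0.026,-0.034,0],"grip":0.02},{"delta_rot":[0,0,0],"linear":[0.026,-0.034,0],"grip":0.02},{"delta_rot":[0,0,0],"linear":[0.026,-0.034,0],"grip":0.02},{"delta_rot":[0,0,0],"linear":[0.028,-0.034,0],"grip":0.02},{"delta_rot":[0,0,0],"linear":[0,0,0],"grip":0.02},{"delta_rot":[0,0,0],"linear":[0,0,0],"grip":0.02},{"delta_rot":[0,0,0],"linear":[0,0,0],"grip":0.02}])

```text
t: 22.0
tool_pos: [0.6173, 0.1706, 0.1929]
tool_rot: [3.141, -0.001, -0.006]
contact_force: [0.5, -1.1, -0.9]
opening: 0.0264
grip_force: 49.9
```

Lowering by about 0.11 m, with 2 mm more in x.

jog_arm(steps=[{"delta_rot":[0,0,0],"linear":[0.002,0,0.03],"grip":0.02},{"delta_rot":[0,0,0],"linear":[0,0,0.03],"grip":0.02},{"delta_rot":[0,0,0],"linear":[0,0,0.025],"grip":0.02},{"delta_rot":[0,0,0],"linear":[0,0,0.01],"grip":0.02},{"delta_rot":[0,0,0],"linear":[0,0,0.008],"grip":0.02},{"delta_rot":[0,0,0],"linear":[0,0,0.004],"grip":0.02},{"delta_rot":[0,0,0],"linear":[0,0,0],"grip":0.02},{"delta_rot":[0,0,0],"linear":[0,0,0],"grip":0.02}])

```text
t: 22.8
tool_pos: [0.6217, 0.1714, 0.0898]
tool_rot: [-3.141, 0.0, -0.004]
contact_force: [0.4, 0.4, -0.9]
opening: 0.0265
grip_force: 49.9
```

jog_arm(steps=[{"delta_rot":[0,0,0],"linear":[-0.001,0,0.004],"grip":0.02},{"delta_rot":[0,0,0],"linear":[0,0,0.003],"grip":0.02},{"delta_rot":[0,0,0],"linear":[0,0,0.001],"grip":0.02},{"delta_rot":[0,0,0],"linear":[0,0,0],"grip":0.02},{"delta_rot":[0,0,0],"linear":[0,0,0],"grip":0.02}])

```text
t: 23.3
tool_pos: [0.6206, 0.1717, 0.0823]
tool_rot: [-3.141, 0.0, -0.003]
contact_force: [-1.4, 1.2, 4.3]
opening: 0.0267
grip_force: 50.5
```

jog_arm(steps=[{"delta_rot":[0,0,0],"linear":[0,0,0],"grip":0.045},{"delta_rot":[0,0,0],"linear":[0,0,0],"grip":0.045},{"delta_rot":[0,0,0],"linear":[0,0,0],"grip":0.045},{"delta_rot":[0,0,0],"linear":[0,0,0],"grip":0.045},{"delta_rot":[0,0,0],"linear":[0,0,0],"grip":0.045},{"delta_rot":[0,0,0],"linear":[0,0,0],"grip":0.02},{"delta_rot":[0,0,0],"linear":[0,0,0],"grip":0.02},{"delta_rot":[0,0,0],"linear":[0,0,0],"grip":0.02},{"delta_rot":[0,0,0],"linear":[0,0,0],"grip":0.02}])

```text
t: 24.2
tool_pos: [0.6199, 0.1715, 0.0805]
tool_rot: [-3.141, 0.0, -0.0]
contact_force: [0.6, 0.6, 1.0]
opening: 0.0264
grip_force: 49.3
```

Run:
```python
from h import *
im,_=save("side","side7"); P=cloud("side",_)
for c,xy in dict(blue=(.6188,.1717),yellow=(.6394,-.1805),red=(.6326,-.063)).items():
    q=masks(im)[c]&(np.hypot(P[...,0]-xy[0],P[...,1]-xy[1])<.03); z=P[q][:,2]; print(c,q.sum(),np.histogram(z,np.arange(.05,.12,.01))[0],np.median(z[z<.085]))
```

```text
blue 262 [  0 113  61  14  20  37] 0.06914870836973541
yellow 246 [ 0 87 52 22 30 40] 0.06885847952315215
red 281 [  0 100  67  29  26  47] 0.06937493478201644
```

Blue reads the same as the other two and is home. Rocking blue.

jog_arm(steps=[{"delta_rot":[0,0,0],"linear":[0,0,-0.01],"grip":0.02},{"delta_rot":[0,0,0],"linear":[0,0,-0.01],"grip":0.02},{"delta_rot":[0,0,0],"linear":[0,0,0],"grip":0.02},{"delta_rot":[4,0,0],"linear":[0,0.002,0],"grip":0.02},{"delta_rot":[4,0,0],"linear":[0,0.002,0],"grip":0.02},{"delta_rot":[0,0,0],"linear":[0,0,0],"grip":0.02},{"delta_rot":[0,0,0],"linear":[0,0,0],"grip":0.02},{"delta_rot":[0,0,0],"linear":[0,0,0],"grip":0.02},{"delta_rot":[0,0,0],"linear":[0,0,0],"grip":0.02}])

```text
t: 25.15
tool_pos: [0.6198, 0.1679, 0.1003]
tool_rot: [-3.003, -0.001, -0.0]
contact_force: [-0.8, -0.5, -1.2]
opening: 0.0264
grip_force: 49.5
```

jog_arm(steps=[{"delta_rot":[-4,0,0],"linear":[0,-0.002,0],"grip":0.02},{"delta_rot":[-4,0,0],"linear":[0,-0.002,0],"grip":0.02},{"delta_rot":[0,0,0],"linear":[0,0,0],"grip":0.02},{"delta_rot":[0,0,0],"linear":[0,0,0.01],"grip":0.02},{"delta_rot":[0,0,0],"linear":[0,0,0.008],"grip":0.02},{"delta_rot":[0,0,0],"linear":[0,0,0.002],"grip":0.02},{"delta_rot":[0,0,0],"linear":[0,0,0],"grip":0.02},{"delta_rot":[0,0,0],"linear":[0,0,0],"grip":0.02},{"delta_rot":[0,0,0],"linear":[0,0,0],"grip":0.055},{"delta_rot":[0,0,0],"linear":[0,0,0],"grip":0.055}])

```text
t: 26.15
tool_pos: [0.6197, 0.1706, 0.0802]
tool_rot: [3.141, -0.001, -0.0]
contact_force: [-0.3, -0.0, 0.0]
opening: 0.0541
grip_force: 0.0
```

jog_arm(steps=[{"delta_rot":[0,0,0],"linear":[0,0,0],"grip":0.055},{"delta_rot":[0,0,0],"linear":[0,0,0],"grip":0.055},{"delta_rot":[0,0,0],"linear":[0,0,-0.02],"grip":0.055},{"delta_rot":[0,0,0],"linear":[0,0,-0.04],"grip":0.055},{"delta_rot":[0,0,0],"linear":[0,0,-0.045],"grip":0.055},{"delta_rot":[0,0,0],"linear":[-0.03,-0.035,-0.01],"grip":0.06},{"delta_rot":[0,0,0],"linear":[-0.03,-0.035,-0.01],"grip":0.06},{"delta_rot":[0,0,0],"linear":[-0.03,-0.035,0],"grip":0.06},{"delta_rot":[0,0,0],"linear":[-0.03,-0.035,0],"grip":0.06},{"delta_rot":[0,0,0],"linear":[0,0,0],"grip":0.06}])

```text
t: 27.15
tool_pos: [0.4967, 0.3147, 0.2058]
tool_rot: [-3.14, -0.009, 0.001]
contact_force: [0.3, -1.2, -0.3]
opening: 0.0595
grip_force: 0.0
```

```bash
cat >> h.py <<'E'
def canpose(im,dep,s=1):
    P=cloud("top",dep); q=(P[...,2]>.085)&(P[...,2]<.115)&(abs(P[...,0]-.437)<.08)&(abs(P[...,1]-.062)<.08)
    n,l,st,ce=cv2.connectedComponentsWithStats(q.astype(np.uint8))
    i=1+np.argmax(st[1:,4]); p=P[l==i]; print("bar",st[i].tolist(),np.median(p,0).round(4))
    m=masks(im)["orange"]&(l==i) if 0 else None
    pix=np.argwhere(l==i)[:,::-1]; xy=np.array([ray("top",u,v,.1)[:2] for u,v in pix],np.float32)
    r=cv2.minAreaRect(xy*1000); print("rect",r,"box",(cv2.boxPoints(r)/1000).round(4).tolist())
    h=cv2.cvtColor(im,cv2.COLOR_RGB2HSV); o=(h[...,0]<20)&(h[...,1]>90)&(l==i); pix=np.argwhere(o)[:,::-1]
    xy=np.array([ray("top",u,v,.1)[:2] for u,v in pix]); c=xy.mean(0); w,V=np.linalg.eigh(np.cov((xy-c).T)); v=V[:,1]
    print("stripe",len(xy),c.round(4),"yaw deg",np.degrees(np.arctan(v[1]/v[0])).round(1),"len",np.ptp((xy-c)@v).round(4))
def portpose(im):
    h=cv2.cvtColor(im,cv2.COLOR_RGB2HSV); H,S=h[...,0],h[...,1]; m=(H<20)&(S>70)
    xs=np.zeros_like(m); xs[165:215,235:280]=True; n,l,st,ce=cv2.connectedComponentsWithStats((m&xs).astype(np.uint8))
    pts=[ray("top",*ce[i],.04)[:2] for i in range(1,n) if st[i,4]>=2]; print("marks",[(st[i,4],ce[i].round(1).tolist()) for i in range(1,n)],np.round(pts,4))
    g=cv2.cvtColor(im,cv2.COLOR_RGB2GRAY); b=(g>135)&xs
    pix=np.argwhere(b)[:,::-1]; xy=np.array([ray("top",u,v,.04)[:2] for u,v in pix]); c=np.array([.6261,.0542])
    c2=cv2.minEnclosingCircle((xy*1000).astype(np.float32)); print("ring",len(xy),c2)
    c=np.array(c2[0])/1000; a=np.degrees(np.arctan2(*(xy-c).T[::-1]))%360; print("hist/10deg",np.histogram(a,36,(0,360))[0].tolist())
E
python3 - <<'E'
from h import *
im,dep=save("top","top8")
for c,xy in dict(blue=(.6188,.1717),yellow=(.6394,-.1805),red=(.6326,-.063)).items(): homecheck(c,xy,dep,im)
f=np.load("pics/top0.npz"); canpose(f["im"],f["d"]); portpose(f["im"])
canpose(im,dep); portpose(im)
o=ctrl.get_obs(); print(o["t"],o["tool_pos"],o["tool_rot"])
E
```

```text
blue knob 67 [0.6173 0.1701 0.1033] brim 167 [0.612  0.1692 0.0713] 0.0037
yellow knob 68 [ 0.6402 -0.1809  0.1029] brim 182 [ 0.6334 -0.1762  0.0711] 0.0037
red knob 67 [ 0.6324 -0.0638  0.1036] brim 179 [ 0.6264 -0.0613  0.0712] 0.0039
bar [247, 236, 12, 17, 117] [0.4386 0.062  0.1   ]
rect ((438.0687255859375, 61.217315673828125), (51.41717529296875, 21.529956817626953), 21.167701721191406) box [[0.41019999980926514, 0.06199999898672104], [0.4180000126361847, 0.04190000146627426], [0.4659000039100647, 0.060499999672174454], [0.45820000767707825, 0.08049999922513962]]
stripe 44 [0.4384 0.0622] yaw deg 21.4 len 0.0474
marks [(np.int32(5), [254.4, 179.2]), (np.int32(4), [278.8, 188.5]), (np.int32(1), [279.0, 192.0]), (np.int32(1), [279.0, 195.0]), (np.int32(5), [258.4, 201.2])] [[ 0.6645  0.0619]
 [ 0.633  -0.0186]
 [ 0.5897  0.0476]]
ring 251 ((654.1162109375, 69.93679809570312), 73.87147521972656)
hist/10deg [0, 1, 4, 5, 1, 2, 1, 3, 5, 2, 3, 3, 2, 7, 11, 16, 13, 15, 14, 14, 14, 14, 7, 2, 14, 13, 13, 13, 11, 9, 6, 5, 2, 2, 1, 3]
bar [247, 236, 12, 17, 114] [0.4382 0.0624 0.0991]
rect ((438.90936279296875, 61.54281997680664), (49.61428451538086, 21.529956817626953), 21.16770362854004) box [[0.41190001368522644, 0.06260000169277191], [0.4196999967098236, 0.042500000447034836], [0.4659000039100647, 0.060499999672174454], [0.45820000767707825, 0.08049999922513962]]
stripe 47 [0.4387 0.0619] yaw deg 21.2 len 0.0474
marks [(np.int32(5), [254.4, 179.2]), (np.int32(4), [279.0, 186.5]), (np.int32(7), [279.0, 193.0]), (np.int32(5), [258.4, 201.2])] [[ 0.6645  0.0619]
 [ 0.6398 -0.0194]
 [ 0.6177 -0.0195]
 [ 0.5897  0.0476]]
ring 265 ((653.65966796875, 69.96908569335938), 74.2198257446289)
hist/10deg [0, 1, 5, 5, 0, 2, 2, 3, 4, 2, 4, 3, 3, 8, 12, 15, 13, 15, 15, 15, 15, 17, 8, 2, 12, 16, 13, 13, 12, 8, 7, 5, 3, 2, 2, 3]
27.2 [0.4983164  0.31296338 0.20578102] [3.14153216e+00 6.02616350e-03 6.22910885e-04]
```

All three cones read home. The canister is at (0.4385, 0.0618) with yaw 21.3°. The port is at (0.6265, 0.0545) with yaw 10.8°, so the slots lie at 70.8°; the slots seen in the crop agree. Going above the canister.

jog_arm(steps=[{"delta_rot":[0,0,0],"linear":[-0.01,0.0415,0],"grip":0.06},{"delta_rot":[0,0,0],"linear":[-0.01,0.0415,0],"grip":0.06},{"delta_rot":[0,0,0],"linear":[-0.01,0.0415,0],"grip":0.06},{"delta_rot":[0,0,0],"linear":[-0.01,0.0415,0],"grip":0.06},{"delta_rot":[0,0,0],"linear":[-0.01,0.0415,0],"grip":0.06},{"delta_rot":[0,0,0],"linear":[-0.01,0.0415,0],"grip":0.06},{"delta_rot":[0,0,-7.1],"linear":[0,0,0],"grip":0.06},{"delta_rot":[0,0,-7.1],"linear":[0,0,0],"grip":0.06},{"delta_rot":[0,0,-7.1],"linear":[0,0,0],"grip":0.06},{"delta_rot":[0,0,0],"linear":[0,0,0],"grip":0.06}])

```text
t: 28.2
tool_pos: [0.4401, 0.0611, 0.2058]
tool_rot: [3.088, 0.577, 0.0]
contact_force: [-0.0, 0.6, -0.1]
opening: 0.0603
grip_force: 0.0
```

jog_arm(steps=[{"delta_rot":[0,0,0],"linear":[0,0,0],"grip":0.06},{"delta_rot":[0,0,0],"linear":[0,0,0],"grip":0.06}])

```text
t: 28.4
tool_pos: [0.4399, 0.062, 0.2056]
tool_rot: [3.088, 0.577, -0.0]
contact_force: [0.0, -0.8, 0.4]
opening: 0.0602
grip_force: 0.0
```

```bash
cat >> h.py <<'E'
def need(x,y,z,yaw):
    o=ctrl.get_obs(); T=R.from_rotvec(o["tool_rot"]); d=T.inv().apply(np.array([x,y,z])-o["tool_pos"]); X=T.as_matrix()[:,0]
    print("t",o["t"],o["tool_pos"].round(4),"yaw",np.degrees(np.arctan2(X[1],X[0])).round(2),"-> tool shift",d.round(4),"rz",(np.degrees(np.arctan2(X[1],X[0]))-yaw).round(1),"q6",o["q"][5].round(2))
E
python3 - <<'E'
from h import *
im,d=save("side","side9"); f=np.load("pics/side7.npz")
for a in((f["im"],f["d"]),(im,d)): sideblob("orange",*a,(.36,.52))
need(.4388,.0618,.0765,21.3)
cv2.imwrite("pics/side9c.png",cv2.resize(im[110:290,180:380],None,fx=3,fy=3)[:,:,::-1])
E
```

```text
orange [291, 245, 20, 6, 44] [0.4254 0.0867 0.0529] mean [0.4274 0.0835 0.0527]
orange [291, 245, 20, 6, 45] [0.424  0.0876 0.053 ] mean [0.4274 0.0834 0.0527]
t 28.45 [0.4398 0.0621 0.2056] yaw 21.2 -> tool shift [-1.100e-03 -1.000e-04  1.291e-01] rz -0.1 q6 1.17
```

View pics/side9c.png

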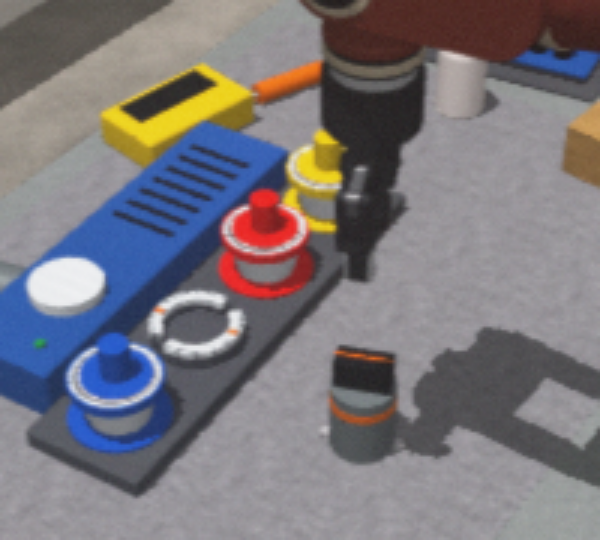

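The three cones are home at (115,375), (265,232) and (320,170). The gripper is above the undisturbed canister, whose bar is at about (363,370). Descending and gripping.

jog_arm(steps=[{"delta_rot":[0,0,0],"linear":[-0.001,0,0.04],"grip":0.05},{"delta_rot":[0,0,0],"linear":[0,0,0.04],"grip":0.05},{"delta_rot":[0,0,0],"linear":[0,0,0.03],"grip":0.05},{"delta_rot":[0,0,0],"linear":[0,0,0.019],"grip":0.05},{"delta_rot":[0,0,0],"linear":[0,0,0],"grip":0.05},{"delta_rot":[0,0,0],"linear":[0,0,0],"grip":0.015},{"delta_rot":[0,0,0],"linear":[0,0,0],"grip":0.015},{"delta_rot":[0,0,0],"linear":[0,0,0],"grip":0.015},{"delta_rot":[0,0,0],"linear":[0,0,0],"grip":0.015},{"delta_rot":[0,0,0],"linear":[0,0,0],"grip":0.015}], newtons=70)

```text
t: 29.45
tool_pos: [0.4403, 0.0621, 0.0787]
tool_rot: [3.087, 0.58, 0.005]
contact_force: [-0.4, 1.6, 5.8]
opening: 0.0204
grip_force: 70.9
```

jog_arm(steps=[{"delta_rot":[0,0,0],"linear":[0,0,-0.03],"grip":0.015},{"delta_rot":[0,0,0],"linear":[0,0,-0.03],"grip":0.015},{"delta_rot":[0,0,0],"linear":[0,0,-0.03],"grip":0.015},{"delta_rot":[0,0,0],"linear":[0,0,-0.01],"grip":0.015},{"delta_rot":[0,0,-8.25],"linear":[0,0,0],"grip":0.015},{"delta_rot":[0,0,-8.25],"linear":[0,0,0],"grip":0.015},{"delta_rot":[0,0,-8.25],"linear":[0,0,0],"grip":0.015},{"delta_rot":[0,0,-8.25],"linear":[0,0,0],"grip":0.015},{"delta_rot":[0,0,-8.25],"linear":[0,0,0],"grip":0.015},{"delta_rot":[0,0,-8.25],"linear":[0,0,0],"grip":0.015}])

```text
t: 30.45
tool_pos: [0.4377, 0.0619, 0.1746]
tool_rot: [-2.554, -1.826, 0.004]
contact_force: [-0.7, -0.8, -3.8]
opening: 0.0204
grip_force: 69.6
```

Run:
```python
from h import *
need(.628,.0545,.18,70.8)
```

```text
t 30.45 [0.4377 0.0619 0.1746] yaw 71.12 -> tool shift [ 0.0546  0.1824 -0.006 ] rz 0.3 q6 0.3
```

jog_arm(steps=[{"delta_rot":[0,0,0],"linear":[0.011,0.0365,0],"grip":0.015},{"delta_rot":[0,0,0],"linear":[0.011,0.0365,0],"grip":0.015},{"delta_rot":[0,0,0],"linear":[0.011,0.0365,0],"grip":0.015},{"delta_rot":[0,0,0],"linear":[0.011,0.0365,0],"grip":0.015},{"delta_rot":[0,0,0],"linear":[0.011,0.0365,0],"grip":0.015},{"delta_rot":[0,0,0],"linear":[0,0,0],"grip":0.015},{"delta_rot":[0,0,0],"linear":[0,0,0],"grip":0.015},{"delta_rot":[0,0,0],"linear":[0,0,0],"grip":0.015}])

```text
t: 31.25
tool_pos: [0.6278, 0.0539, 0.1751]
tool_rot: [-2.56, -1.819, 0.004]
contact_force: [-0.4, -0.5, -2.9]
opening: 0.0205
grip_force: 70.5
```

Run:
```python
from h import *
need(.628,.0547,.132,70.8)
im,d=save("side","side10")
cv2.imwrite("pics/side10c.png",cv2.resize(im[130:270,180:320],None,fx=4,fy=4)[:,:,::-1])
```

```text
t 31.25 [0.6278 0.0539 0.1751] yaw 70.79 -> tool shift [0.0008 0.     0.0431] rz -0.0 q6 0.3
```

View pics/side10c.png

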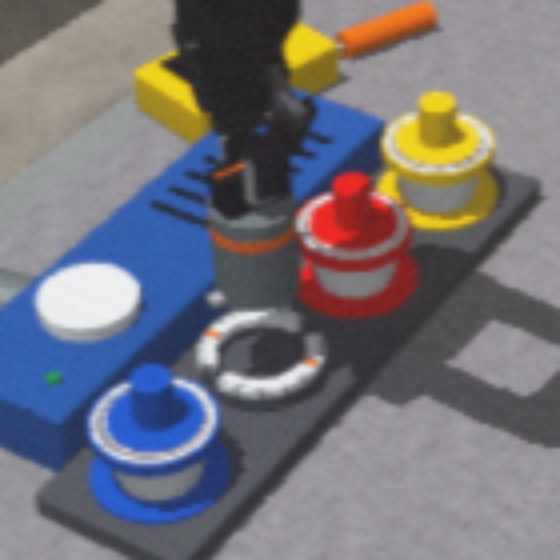

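The canister hangs above the port (about (255,260), ring at (262,352)) with its lug in line with the slot. Lowering, slowly at the end.

jog_arm(steps=[{"delta_rot":[0,0,0],"linear":[0.001,0,0.02],"grip":0.015},{"delta_rot":[0,0,0],"linear":[0,0,0.02],"grip":0.015},{"delta_rot":[0,0,0],"linear":[0,0,0.01],"grip":0.015},{"delta_rot":[0,0,0],"linear":[0,0,0.005],"grip":0.015},{"delta_rot":[0,0,0],"linear":[0,0,0.003],"grip":0.015},{"delta_rot":[0,0,0],"linear":[0,0,0.003],"grip":0.015},{"delta_rot":[0,0,0],"linear":[0,0,0],"grip":0.015},{"delta_rot":[0,0,0],"linear":[0,0,0],"grip":0.015}])

```text
t: 32.1
tool_pos: [0.6297, 0.0549, 0.1161]
tool_rot: [2.561, 1.82, 0.0]
contact_force: [-0.3, 0.6, -4.3]
opening: 0.0206
grip_force: 70.5
```

jog_arm(steps=[{"delta_rot":[0,0,0],"linear":[0,-0.001,0.003],"grip":0.015},{"delta_rot":[0,0,0],"linear":[0,0,0.003],"grip":0.015},{"delta_rot":[0,0,0],"linear":[0,0,0.002],"grip":0.015},{"delta_rot":[0,0,0],"linear":[0,0,0],"grip":0.015},{"delta_rot":[0,0,0],"linear":[0,0,0],"grip":0.015}])

```text
t: 32.6
tool_pos: [0.6287, 0.0551, 0.1075]
tool_rot: [2.561, 1.819, -0.0]
contact_force: [-0.1, -0.4, -3.1]
opening: 0.0205
grip_force: 70.5
```

Through the ring without resistance: the bottom is at about 0.030 m. The last 5 mm go in small steps.

jog_arm(steps=[{"delta_rot":[0,0,0],"linear":[0,0,0.002],"grip":0.015},{"delta_rot":[0,0,0],"linear":[0,0,0.001],"grip":0.015},{"delta_rot":[0,0,0],"linear":[0,0,0.001],"grip":0.015},{"delta_rot":[0,0,0],"linear":[0,0,0],"grip":0.015},{"delta_rot":[0,0,0],"linear":[0,0,0],"grip":0.015}])

```text
t: 33.1
tool_pos: [0.6287, 0.0551, 0.1038]
tool_rot: [2.561, 1.819, 0.0]
contact_force: [-0.6, -0.4, -3.1]
opening: 0.0203
grip_force: 70.7
```

jog_arm(steps=[{"delta_rot":[0,0,0],"linear":[0,0,0.001],"grip":0.015},{"delta_rot":[0,0,0],"linear":[0,0,0],"grip":0.035},{"delta_rot":[0,0,0],"linear":[0,0,0],"grip":0.035},{"delta_rot":[0,0,0],"linear":[0,0,0],"grip":0.035},{"delta_rot":[0,0,0],"linear":[0,0,0],"grip":0.035},{"delta_rot":[0,0,0],"linear":[0,0,0],"grip":0.015},{"delta_rot":[0,0,0],"linear":[0,0,0],"grip":0.015},{"delta_rot":[0,0,0],"linear":[0,0,0],"grip":0.015},{"delta_rot":[0,0,0],"linear":[0,0,0],"grip":0.015},{"delta_rot":[0,0,0],"linear":[0,0,0],"grip":0.015}], newtons=40)

```text
t: 34.1
tool_pos: [0.6289, 0.0551, 0.1029]
tool_rot: [2.561, 1.819, 0.001]
contact_force: [1.5, -0.4, 1.2]
opening: 0.0213
grip_force: 40.5
```

jog_arm(steps=[{"delta_rot":[0,0,5],"linear":[0,0,0],"grip":0.015},{"delta_rot":[0,0,5],"linear":[0,0,0],"grip":0.015},{"delta_rot":[0,0,5],"linear":[0,0,0],"grip":0.015},{"delta_rot":[0,0,5],"linear":[0,0,0],"grip":0.015},{"delta_rot":[0,0,5],"linear":[0,0,0],"grip":0.015},{"delta_rot":[0,0,5],"linear":[0,0,0],"grip":0.015},{"delta_rot":[0,0,0],"linear":[0,0,0],"grip":0.015}])

```text
t: 34.8
tool_pos: [0.6287, 0.0551, 0.1028]
tool_rot: [2.945, 1.095, 0.0]
contact_force: [-0.4, -0.5, 2.3]
opening: 0.0218
grip_force: 40.6
```

Run:
```python
from h import *
need(.628,.0547,.1028,10.8); o=ctrl.get_obs(); print(o["wrist_torque"],o["contact_force"])
```

```text
t 34.8 [0.6287 0.0551 0.1028] yaw 40.79 -> tool shift [-0.0008 -0.0002  0.    ] rz 30.0 q6 0.83
[-0.06321335  0.01065178 -0.07715216] [-0.39066748 -0.46191581  2.26888902]
```

jog_arm(steps=[{"delta_rot":[0,0,5],"linear":[0,0,0],"grip":0.015},{"delta_rot":[0,0,5],"linear":[0,0,0],"grip":0.015},{"delta_rot":[0,0,5],"linear":[0,0,0],"grip":0.015},{"delta_rot":[0,0,5],"linear":[0,0,0],"grip":0.015},{"delta_rot":[0,0,5],"linear":[0,0,0],"grip":0.015},{"delta_rot":[0,0,3],"linear":[0,0,0],"grip":0.015},{"delta_rot":[0,0,0],"linear":[0,0,0],"grip":0.015},{"delta_rot":[0,0,0],"linear":[0,0,0],"grip":0.015}])

```text
t: 35.6
tool_pos: [0.6287, 0.0551, 0.1028]
tool_rot: [-3.122, -0.353, -0.0]
contact_force: [0.8, 0.5, 2.2]
opening: 0.0209
grip_force: 40.7
```

Run:
```python
from h import *
need(.628,.0547,.1028,10.8); o=ctrl.get_obs(); print(o["wrist_torque"],o["contact_force"])
```

```text
t 35.6 [0.6287 0.0551 0.1028] yaw 12.9 -> tool shift [-0.0008  0.0002  0.    ] rz 2.1 q6 1.32
[-0.02325568  0.04215871 -0.01449717] [0.81489521 0.49636257 2.23743934]
```

jog_arm(steps=[{"delta_rot":[0,0,1],"linear":[0,0,0],"grip":0.015},{"delta_rot":[0,0,1],"linear":[0,0,0],"grip":0.015},{"delta_rot":[0,0,1],"linear":[0,0,0],"grip":0.015},{"delta_rot":[0,0,0],"linear":[0,0,0],"grip":0.015},{"delta_rot":[0,0,0],"linear":[0,0,0],"grip":0.015}])

```text
t: 36.1
tool_pos: [0.6288, 0.0554, 0.1029]
tool_rot: [-3.13, -0.269, -0.001]
contact_force: [0.2, 2.6, 2.1]
opening: 0.0215
grip_force: 41.0
```

Run:
```python
from h import *
need(.628,.0547,.1028,10.8); o=ctrl.get_obs(); print(o["wrist_torque"],o["contact_force"])
```

```text
t 36.1 [0.6288 0.0554 0.1029] yaw 9.84 -> tool shift [-0.0009  0.0006  0.0001] rz -1.0 q6 1.37
[0.28331702 0.01373038 0.56681981] [0.15856416 2.63475727 2.14234191]
```

The yaw torque has risen to 0.57 N m at yaw 9.8°, so the lugs are on the stops. Releasing and backing off.

jog_arm(steps=[{"delta_rot":[0,0,0],"linear":[0,0,0],"grip":0.05},{"delta_rot":[0,0,0],"linear":[0,0,0],"grip":0.05},{"delta_rot":[0,0,0],"linear":[0,0,0],"grip":0.05},{"delta_rot":[0,0,0],"linear":[0,0,0],"grip":0.05},{"delta_rot":[0,0,0],"linear":[0,0,-0.03],"grip":0.05},{"delta_rot":[0,0,0],"linear":[0,0,-0.045],"grip":0.05},{"delta_rot":[0,0,0],"linear":[0,0,-0.045],"grip":0.05},{"delta_rot":[0,0,0],"linear":[-0.045,0,0],"grip":0.05},{"delta_rot":[0,0,0],"linear":[-0.045,0,0],"grip":0.05},{"delta_rot":[0,0,0],"linear":[-0.045,0,0],"grip":0.05}])

```text
t: 37.1
tool_pos: [0.4944, 0.0319, 0.223]
tool_rot: [3.13, 0.268, 0.001]
contact_force: [-0.6, -0.1, 0.5]
opening: 0.0499
grip_force: 0.0
```

jog_arm(steps=[{"delta_rot":[0,0,0],"linear":[-0.045,0,0],"grip":0.05},{"delta_rot":[0,0,0],"linear":[0,-0.048,0],"grip":0.05},{"delta_rot":[0,0,0],"linear":[0,-0.048,0],"grip":0.05},{"delta_rot":[0,0,0],"linear":[0,-0.048,0],"grip":0.05},{"delta_rot":[0,0,0],"linear":[0,-0.048,0],"grip":0.05},{"delta_rot":[0,0,0],"linear":[0,-0.048,0],"grip":0.05},{"delta_rot":[0,0,0],"linear":[0,-0.048,0],"grip":0.05},{"delta_rot":[0,0,0],"linear":[0,0,0],"grip":0.05}])

```text
t: 37.9
tool_pos: [0.4006, 0.3126, 0.2226]
tool_rot: [-3.128, -0.278, 0.001]
contact_force: [-0.1, -0.7, 0.0]
opening: 0.0501
grip_force: 0.0
```

Run:
```python
from h import *
im,dep=save("top","top11")
for c,xy in dict(blue=(.6188,.1717),yellow=(.6394,-.1805),red=(.6326,-.063)).items(): homecheck(c,xy,dep,im)
P=cloud("top",dep); q=(P[...,2]>.115)&(np.hypot(P[...,0]-.6265,P[...,1]-.0545)<.045); print("bar",q.sum(),np.median(P[q],0).round(4))
xy=np.array([ray("top",u,v,.125)[:2] for v,u in np.argwhere(q)],np.float32); print(cv2.minAreaRect(xy*1000))
h=cv2.cvtColor(im,cv2.COLOR_RGB2HSV); o=(h[...,0]<20)&(h[...,1]>90)&q; xy=np.array([ray("top",u,v,.125)[:2] for v,u in np.argwhere(o)])
c=xy.mean(0); w,V=np.linalg.eigh(np.cov((xy-c).T)); v=V[:,1]; print("stripe",len(xy),c.round(4),np.degrees(np.arctan(v[1]/v[0])))
big=cv2.resize(im[130:280,180:380],None,fx=4,fy=4,interpolation=cv2.INTER_CUBIC); cv2.imwrite("pics/crop11.png",big[:,:,::-1])
o=ctrl.get_obs(); print(o["t"],o["tool_pos"])
```

```text
blue knob 64 [0.6176 0.1701 0.104 ] brim 168 [0.6126 0.168  0.071 ] 0.0041
yellow knob 67 [ 0.6401 -0.1809  0.104 ] brim 187 [ 0.6332 -0.1765  0.071 ] 0.0067
red knob 67 [ 0.6322 -0.064   0.1039] brim 187 [ 0.6268 -0.0614  0.0712] 0.0038
bar 112 [0.6269 0.055  0.125 ]
((626.8289184570312, 54.35581970214844), (51.64665985107422, 21.679494857788086), 10.892818450927734)
stripe 44 [0.6272 0.055 ] 11.07241549575784
37.95 [0.40130442 0.31040887 0.22247225]
```

View pics/crop11.png

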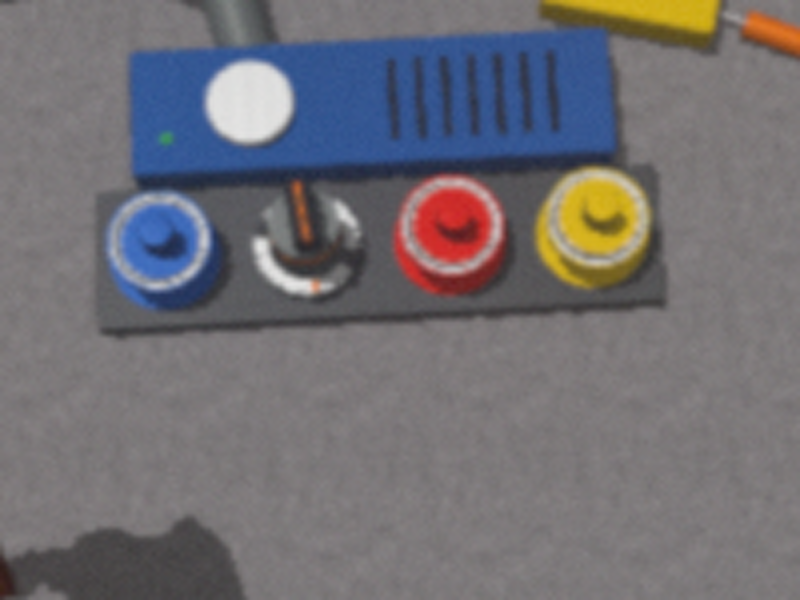

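All three cones are home at (160,245), (452,228) and (600,215). The canister is locked at (305,230): bar top 0.125 m, yaw 11° against 10.8° for the port. Handing in.

```bash
python3 -c "
from station import ctrl
print(ctrl.finish_job())"
```

```text
the job is handed in; nothing more can be done
None
```

I fitted the red, yellow and blue cones home in their own cups, rocking each one in that order, then locked the canister in the port against its stop, let go and handed the job in at about 38 s; the hand-in returned no verdict.

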